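Lay the tall bottle down on the slant rest

TASK

The tall white square bottle stands on its foot on the base plate of the slant rest. Tip it over toward the black padded bar with the fingers and let it down gently, supported on the way and not left to topple, so that it lies at a slant across the bar between the two steel horns, its foot still on the plate near the metal stop and its blue cap beyond the bar. Only push and support it: do not grip, lift or carry it, and leave every other thing where it is.

Things in the scene. Friction and masses are not known exactly. Their poses are not given: they have to be found in the camera images.
- bottle: the bottle to tip: white, 42 mm square straight body from the flat foot up to 125 mm; above it a round blue screw cap 28 mm across, top at 150 mm; about 120 g. Origin: centre of the foot's underside (6 mm above the worktop at first), z along the bottle to the cap. It starts upright, a flat side facing the bar within 5 degrees. Past about 17 degrees of lean it falls by itself unless held back
- cap_end (a point): centre of the top of the blue cap, 150 mm from the foot along the bottle's axis
- slant_rest: the rest, fixed: white base plate, 6 mm thick, x -40 to +120 mm, y -50 to +50 mm; origin on the worktop under the standing place. Local +x is the direction in which to tip the bottle. A round black rubber bar 12 mm thick lies across it (along y) at x = 100 mm, with two steel horns (8 mm thick, at y = +-30 splaying to +-37 mm, 51 mm above the worktop) between which the bottle comes to lie
- bay (a point): the middle of the standing place, on the plate's top (6 mm above the worktop). The bottle starts within 4 mm of it along the rest's x and 4 mm along y
- stop_face (a point): middle of the face of the upright aluminium stop behind the bottle, at x = -31 mm of the rest, 26 mm above the worktop; the stop is 92 mm wide, 8 mm thick, its top 58 mm above the worktop. It keeps the foot from slipping back
- bar_top (a point): middle of the bar's top line, between the horns, 100 mm from the bay and 31 mm above the worktop; the bottle lying there slopes about 18 degrees above the level, and its cap end overhangs the bar by some 50 mm
- cup: bystander: glass beaker with teal bottom, 68 mm wide, 76 mm tall; origin under its centre
- green_tube: bystander: green-capped tube, 34 mm wide, 111 mm tall, upright; origin under its centre
- bottle_brown: bystander: small brown bottle with blue cap, 43 mm wide, 83 mm tall; origin under its centre
- timer_white: bystander: flat white timer, 60 x 62 x 16 mm; origin under its centre
- tape: bystander: white tape roll lying flat, 68 mm wide, 46 mm tall; origin under its centre
- dish: bystander: white round dish, 61 mm wide, 16 mm tall; origin under its centre
- vial: bystander: small blue vial, 24 mm wide, 50 mm tall; origin under its centre
There are look-alikes about, which are no part of the job. Of the things that look like the slant_rest, the larger one is meant.

How it is judged:
At the end, for the whole second after the job is handed in: the bottle is at rest on the slant rest, leaning 60 to 83 degrees from upright: cap end over 110 mm from the rest's origin along its x, foot centre 30 mm behind to 35 mm ahead of it and under 40 mm high, both within 30 mm of the middle line (angle between bottle's own z axis and vertical between 1.05 and 1.45 rad and x of bottle in the frame of slant_rest between -0.03 and 0.035 m and y of bottle in the frame of slant_rest between -0.03 and 0.03 m and z of bottle in the frame of slant_rest below 0.04 m and x of cap_end in the frame of slant_rest above 0.11 m and y of cap_end in the frame of slant_rest between -0.03 and 0.03 m and contact force between bottle and slant_rest above 0.2 N and linear speed of bottle below 0.02 m/s); the robot touches nothing.
It fails at once if the bottle topples or lands hard (it turns faster than 5 rad/s) (angular speed of bottle above 5 rad/s).
It fails at once if the bottle is lifted or carried (its foot's centre comes more than 50 mm above the worktop) (height (world z) of bottle above 0.05 m).
It fails at once if the bottle is squeezed or shoved with more than 20 N (contact force between the fingers and bottle above 20 N).
It fails at once if another thing is moved by more than 15 mm (distance of any of cup, green_tube, bottle_brown, timer_white, tape, dish, vial from where it was at the start of the episode above 0.015 m).
It also fails if it takes over 48 s, if anything falls off the work surface, if the arm or the gripper's body presses on something with over 40 N, if the wrist force passes 120 N, or if a joint passes its speed limit or range.

ROBOT

A 7-joint arm with a two-finger parallel gripper is mounted at the origin on a cart in front of the work surface, level with it; the furniture and walls round the work are solid. World frame = base frame: x ahead of the robot, y to its left, z up, the work surface at z = 0. Lengths are in m, angles in rad, forces in N, time in s.
With the tool pointing down it reaches from about 0.425 to 0.875 m from the base axis. Payload 8.4 kg.
Tool frame: the origin (TCP) lies midway between the tips of the shut fingers; the grasp point (between the pads) lies behind it (bot.hold_point_z is the z of the grasp point in the tool frame, in m); z points along the fingers, y is the direction in which the jaws open and shut (so a half turn about z gives the same grasp; the last joint's range is limited). The gripper opens to 87 mm and grips with 3 to 60 N. Pads are 19 mm wide; open, the fingers measure 117 mm over their backs; the gripper's body (75 mm by 190 mm) begins 51 mm behind the grasp point.
Start: joints at [1.146, 0.333, 0.04, 1.465, -0.013, 1.343, -0.059], TCP at [0.208, -0.616, 0.223] pointing down, gripper open.
Joint ranges: [-2.58, 2.58], [-0.38, 2.09], [-1.3, 1.39], [0.25, 2.4], [-1.5, 4.64], [0.08, 2.09], [-2.65, 2.65]. Speed limits (rad/s): [2.22, 2.22, 2.79, 2.79, 3.14, 3.14, 3.14].

INTERFACE

Orientations are given as a unit quaternion [x, y, z, w].
In Python, from workcell import bot gives the robot as it stands. The module is installed in compiled form; this text tells all that it offers.
- The arm moves only by the tool carry_out, never from a script. Its argument "moves" is a list of rows, each a list of 7 numbers: the shift along the tool's x, y, z as a fraction of full scale, then the turn, a rotation vector about the tool's x, y, z as a fraction of full scale, then the gripper's target within -1 to 1 (fully open at 1, half-way at 0, shut at -1). A call has 1 to 12 rows; each row is the pose to reach, as a shift and turn from the pose commanded when the call began, along the tool's axes at that moment; what a row does not reach only later rows make up. Full scale, the value 1, is 0.25 m for a shift and pi/2 rad for a turn. A row lasts 1/10 s, in which the tool goes at most 50 mm and 8.59 degrees, less where a joint would pass 70% of its speed; a pose out of reach is approached as far as the arm can. A call with a number of a shift or a turn outside -1 to 1 is refused whole. A call with a gripper value outside its range is refused whole. The fingers move at their own pace and stop on an object; the grip force is fixed at half the most. Time passes only in rows, so rows that repeat a pose let the fingers close. It gives the time, the measured TCP pose, the force and the opening at its end, in the units of the state.
- bot.read_state(): the state, without advancing time (a new reading comes with each control period).
- bot.grab_frame(name): name is "side" or "top" or "wrist"; returns a dict with "image" (480x640x3 uint8, red, green, blue), "vfov" (degrees; the focal length in pixels is half the picture's height over the tangent of half this angle, whatever the lens; pixels are square), "cx", "cy" (the principal point, pixels), "position" and "rotation" of the camera in the world; the wrist camera has in their place "T_tool_cam" (4x4, takes a point from camera to tool coordinates, whose origin is the TCP and whose axes are the flange's). Camera axes: x right, y up, looking along -z (the intrinsics and any distortion apply to the point x, -y, -z); pixel columns grow to the right and rows downward; lengths in m; the calibration is good to about 2 mm. The wrist camera is an equidistant fisheye: a pixel r from the principal point sees the ray r / f radians off the axis. A picture is of the moment at which its call begins: read the wrist's pose just before it. There is no depth.
- bot.close_job(): hands the job in, once; it reports no verdict.
The state is a dict: "time_s": time; "qpos": joint angles; "dq": joint speeds; "tau": joint torques, N m; "position": TCP position; "tool_rot": TCP orientation; "contact_force": force on the tool from outside, world axes, zero at the start; "ft_torque": the same for the moment, N m; "gripper_width": opening from 0.0 (shut) to 1.0 (fully open).
Only numpy, scipy, OpenCV 4.12 (cv2) and the standard library are available. Lean on these libraries where they do the work, as an engineer would, in place of code of your own. Each camera call takes 0.05 s, during which the arm holds its last target. There are 200 camera calls.

## Working session

There is one attempt and no reset: what is moved stays moved. The work goes in short steps, Python scripts to look and compute and a tool call to move; the robot and the scene stay as the last step left them, time stands still between calls to the robot, and variables do not carry over. Pictures are saved under pics/ and viewed, about 8 in all and at most 12, crops included, and the job is handed in when it is done.

Besides the shell and the picture viewer there is one more tool, called after "Emit:" in YAML: its name, and indented under it one key for each argument. carry_out: Moves the arm, as the interface text tells. Its arguments: {"type":"object","properties":{"moves":{"type":"array"}},"required":["moves"]}

```bash
mkdir -p pics; python3 - <<'E'
from workcell import bot
import cv2,numpy as np
s=bot.read_state();print({k:np.round(v,3) for k,v in s.items()},bot.hold_point_z)
for n in("side","top"):
    f=bot.grab_frame(n);cv2.imwrite(f"pics/{n}0.png",f["image"][...,::-1]);print(n,{k:np.round(v,4) for k,v in f.items() if k!="image"})
E
```

```text
{'time_s': np.float64(0.0), 'qpos': array([ 1.146,  0.334,  0.04 ,  1.466, -0.013,  1.343, -0.059]), 'dq': array([-0.   , -0.001, -0.001,  0.   , -0.   ,  0.001,  0.   ]), 'tau': array([ 1.0000e-03, -6.5635e+01,  1.3350e+00, -4.0381e+01, -6.0000e-02,
        4.5000e-02,  0.0000e+00]), 'position': array([ 0.208, -0.615,  0.222]), 'tool_rot': array([ 0.987,  0.162, -0.   , -0.001]), 'contact_force': array([0.573, 0.525, 0.074]), 'ft_torque': array([ 0.01 , -0.031,  0.063]), 'gripper_width': np.float64(1.002)} -0.0187
side {'vfov': np.float64(44.0159), 'cx': np.float64(324.783), 'cy': np.float64(241.6287), 'position': array([0.3265, 1.2761, 0.7663]), 'rotation': array([-0.0445,  0.5256,  0.8459, -0.0783])}
top {'vfov': np.float64(56.4429), 'cx': np.float64(318.7288), 'cy': np.float64(240.8943), 'position': array([ 0.3275, -0.0214,  1.147 ]), 'rotation': array([ 0.0737, -0.0672, -0.6943,  0.7127])}
```

View pics/top0.png

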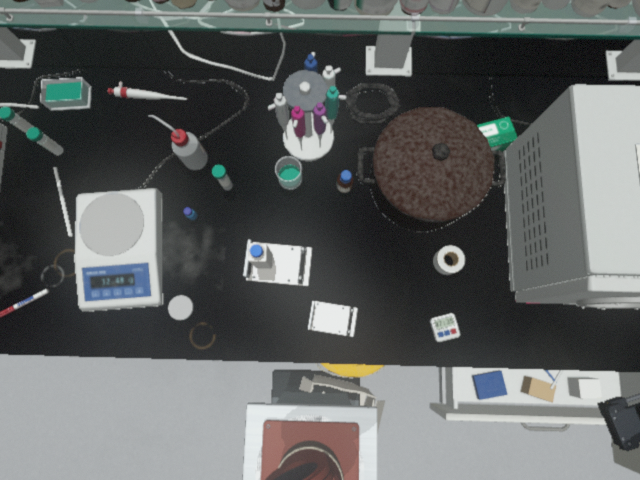

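View pics/side0.png

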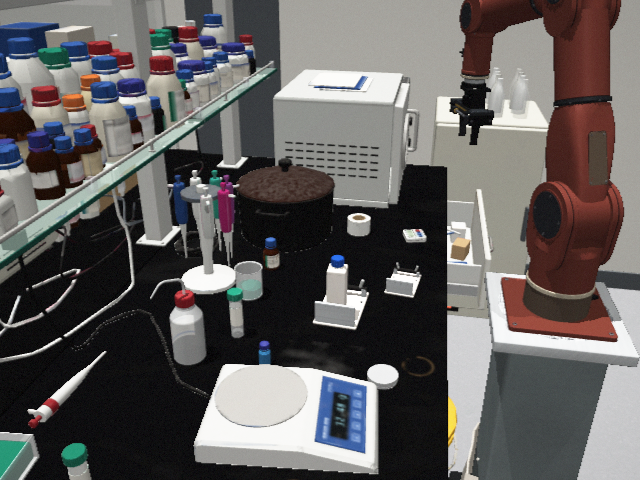

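The top view shows the larger rest at about (278,263), with its plate running from x 244 to 311. The bottle stands at its left end with the cap at (257,251), and the bar and horns are on the right, so it tips along roughly world -y. The side view confirms this: cap at (337,261), stop at the near side. Next I measure.

```bash
cat > h.py <<'E'
import numpy as np,cv2
from scipy.spatial.transform import Rotation as R
def ray(f,u,v):
    F=240/np.tan(np.radians(f["vfov"])/2)
    d=np.array([(u-f["cx"])/F,-(v-f["cy"])/F,-1]);q=f["rotation"]
    return np.array(f["position"]),R.from_quat(q).apply(d/np.linalg.norm(d))
def onz(f,u,v,z):
    p,d=ray(f,u,v);return p+d*(z-p[2])/d[2]
def proj(f,P):
    F=240/np.tan(np.radians(f["vfov"])/2);c=R.from_quat(f["rotation"]).inv().apply(np.array(P)-f["position"])
    return f["cx"]+F*c[0]/-c[2],f["cy"]-F*c[1]/-c[2]
def two(a,b):
    (p,d),(q,e)=a,b
    A=np.stack([d,-e],1);t=np.linalg.lstsq(A,q-p,rcond=None)[0]
    x,y=p+d*t[0],q+e*t[1];return (x+y)/2,np.linalg.norm(x-y)
E
python3 - <<'E'
from workcell import bot
from h import *
fs={n:bot.grab_frame(n) for n in("top","side")}
roi={"top":(225,230,325,300),"side":(300,245,380,335)}
cap={}
for n,f in fs.items():
    x0,y0,x1,y1=roi[n];im=f["image"][y0:y1,x0:x1];h=cv2.cvtColor(im,cv2.COLOR_RGB2HSV)
    m=((h[...,0]>100)&(h[...,0]<130)&(h[...,1]>120)&(h[...,2]>60)).astype(np.uint8)
    ys,xs=np.nonzero(m);print(n,"cap",xs.mean()+x0,ys.mean()+y0,len(xs),xs.min()+x0,xs.max()+x0,ys.min()+y0,ys.max()+y0)
    cap[n]=(xs.mean()+x0,ys.mean()+y0)
    cv2.imwrite(f"pics/{n}c.png",cv2.resize(im[...,::-1],None,fx=7 if n=="top" else 6,fy=7 if n=="top" else 6,interpolation=cv2.INTER_CUBIC))
    if n=="top":
        w=(im.min(2)>150).astype(np.uint8);c=max(cv2.findContours(w,0,1)[0],key=cv2.contourArea)
        r=cv2.minAreaRect(c);print(r)
        for p in cv2.boxPoints(r): print(p+[x0,y0],onz(f,*(p+[x0,y0]),.006).round(4))
print(two(ray(fs["top"],*cap["top"]),ray(fs["side"],*cap["side"])))
E
```

```text
top cap 255.9903846153846 250.60576923076923 104 251 261 245 256
((48.026023864746094, 32.78312683105469), (57.18970489501953, 39.754791259765625), 6.842772960662842)
[242.2665596  279.11199188] [0.4533 0.1854 0.006 ]
[247.00315475 239.64038181] [0.5567 0.1793 0.006 ]
[303.78549194 246.45426178] [0.5424 0.0307 0.006 ]
[299.04888916 285.9258728 ] [0.4396 0.0393 0.006 ]
side cap 337.3921568627451 260.51633986928107 153 331 344 254 267
(array([0.50270847, 0.13242497, 0.14774916]), np.float64(0.0011940203486159907))
```

View pics/topc.png

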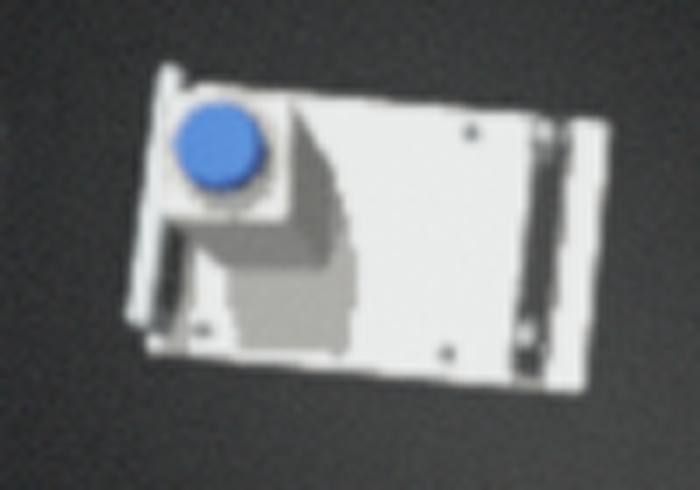

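View pics/sidec.png

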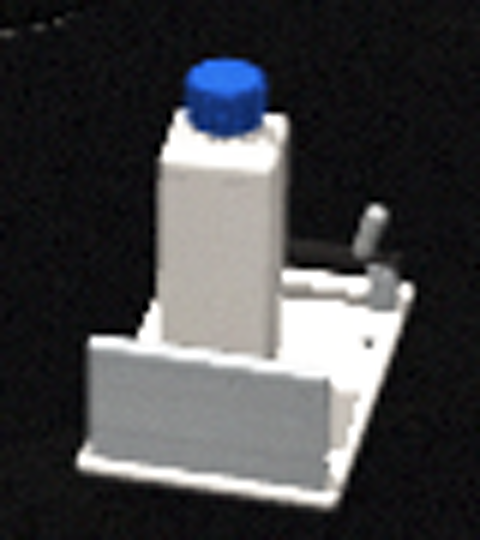

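The crops show the plate corners at top-crop (610,120), (586,392) and (148,352). The bar is near crop x≈540 and the bottle is close to the stop, on the robot-far side of the picture. I compute the rest's frame from these corners.

```bash
python3 - <<'E'
from workcell import bot
from h import *
f=bot.grab_frame("top")
C=lambda u,v,z:onz(f,u/7+225-.43,v/7+230-.43,z)
a,b,c=C(610,120,.006),C(586,392,.006),C(148,352,.006)
print(a,b,c,np.linalg.norm(a-b),np.linalg.norm(b-c))
ex=(b-c)/np.linalg.norm(b-c); ey=(a-b); ey/=np.linalg.norm(ey)
print("yaw",np.degrees(np.arctan2(ex[1],ex[0])),np.degrees(np.arctan2(-ey[0],ey[1])))
th=(np.arctan2(ex[1],ex[0])+np.arctan2(-ey[0],ey[1]))/2
ex=np.array([np.cos(th),np.sin(th),0]);ey=np.array([-ex[1],ex[0],0])
mid=(a+b)/2; o=mid-.12*ex;o[2]=0
print("origin",o,"th",np.degrees(th))
cap=np.array([.5027,.1324,.1385]); d=cap-o;print("cap rel",d@ex,d@ey)
# horns tops, body top corners
for u,v in((527,335),(545,130)): d=C(u,v,.051)-o;print("horn",d@ex,d@ey)
for u,v in((172,68),(138,322)): d=C(u,v,.058)-o;print("stop",d@ex,d@ey)
for u,v in((292,100),(290,222),(163,215)): d=C(u,v,.131)-o;print("body",d@ex,d@ey,C(u,v,.131))
E
```

```text
[0.54222267 0.0100803  0.006     ] [0.44113212 0.01581231 0.006     ] [0.45157442 0.17648775 0.006     ] 0.10125292652991263 0.1610144126032904
yaw -93.71842566584168 -93.24529548389991
origin [0.49896529 0.13272479 0.        ] th -93.4818605748708
cap rel 9.737194390947562e-05 0.0037475364391103645
horn 0.09943843042615962 -0.036858705972082025
horn 0.09880807165648309 0.03664240889199693
stop -0.035068731247494586 0.04625615968454859
stop -0.03620580239145339 -0.04490987768063838
body 0.019186102310066004 0.024987056733029412 [0.52274101 0.11205658 0.131     ]
body 0.023047402190903798 -0.015651957089068642 [0.4819425  0.11067051 0.131     ]
body -0.01882292002702963 -0.01694957369914311 [0.48319017 0.15254235 0.131     ]
```

Checks against the text:
- The plate measures 101 x 161 mm against a nominal 100 x 160.
- The horns come out at x = 99 mm, y = ±37 mm.
- The cap height is 148 mm.
- The rest origin is (0.499, 0.133), its yaw is -93.5°, and the bottle is at rest (0, +3.7 mm).

**Plan:** straddle the bottle loosely with the fingers (52 mm gap, front and back). Push with the rear finger, support with the front finger, and rotate the tool with the bottle. First I go to a raised, tilted pose to check that the final pose is reachable.

```bash
cat >> h.py <<'E'
TH=np.radians(-93.5);O=np.array([.499,.1327,0]);EX=np.array([np.cos(TH),np.sin(TH),0]);EY=np.array([-EX[1],EX[0],0])
def W(x,y,z): return O+x*EX+y*EY+[0,0,z]
def Rt(psi):  # tool: x along rest y, y along rest x, z down, tilted psi
    return R.from_matrix(np.stack([EY,EX,[0,0,-1]],1))*R.from_rotvec([np.radians(psi),0,0])
def rows(s,path,g):  # path: (x,y,z,psi) in rest frame
    p,q=np.array(s["position"]),R.from_quat(s["tool_rot"])
    for a in path:
        d=q.inv().apply(W(*a[:3])-p)/.25; t=(q.inv()*Rt(a[3])).as_rotvec()/(np.pi/2)
        print(str([*(float(v) for v in np.r_[d,t].round(3)),g])+",")
def here(s):
    d=np.array(s["position"])-O; m=(Rt(0).inv()*R.from_quat(s["tool_rot"])).as_rotvec(degrees=True)
    print("rest xyz",(d@EX).round(4),(d@EY).round(4),d[2].round(4),"tilt",m.round(2),"t",round(s["time_s"],2),"F",np.round(s["contact_force"],2),"gw",round(s["gripper_width"],3))
E
python3 - <<'E'
from workcell import bot
from h import *
s=bot.read_state();here(s);rows(s,[(.60,0,.25,0),(.24,0,.25,0),(.24,0,.16,50)],.2)
E
```

```text
rest xyz 0.7647 -0.2448 0.2221 tilt [ 4.000e-02 -1.000e-02 -2.217e+01] t 0.25 F [0.69 0.09 0.27] gw 1.003
[1.156, -0.241, -0.111, -0.0, 0.0, 0.246, 0.2],
[1.699, -1.574, -0.11, -0.0, 0.0, 0.246, 0.2],
[1.699, -1.574, 0.25, 0.548, 0.108, 0.23, 0.2],
```

Emit:
carry_out:
  moves:
    - [0.2, -0.18, -0.05, 0, 0, 0.05, 0.2]
    - [0.4, -0.36, -0.1, 0, 0, 0.1, 0.2]
    - [0.6, -0.54, -0.1, 0, 0, 0.15, 0.2]
    - [0.8, -0.72, -0.1, 0, 0, 0.2, 0.2]
    - [0.95, -0.85, -0.1, 0, 0, 0.246, 0.2]
    - [0.95, -0.85, -0.1, 0, 0, 0.246, 0.2]

```text
time_s: 0.85
position: [0.3555, -0.3543, 0.2475]
tool_rot: [0.999, -0.032, 0.0, 0.0]
contact_force: [0.7, -0.1, -0.6]
gripper_width: 0.62
```

```bash
python3 - <<'E'
from workcell import bot
from h import *
s=bot.read_state();here(s);rows(s,[(.24,0,.25,0),(.24,0,.16,25),(.24,0,.16,50)],.2)
E
```

```text
rest xyz 0.4949 -0.1135 0.2475 tilt [-0.03  0.02  0.13] t 0.85 F [ 0.67 -0.12 -0.63] gw 0.62
[0.452, -1.021, -0.011, 0.0, -0.0, -0.001, 0.2],
[0.452, -1.021, 0.349, 0.278, -0.001, -0.001, 0.2],
[0.452, -1.021, 0.349, 0.556, -0.001, -0.001, 0.2],
```

Emit:
carry_out:
  moves:
    - [0.09, -0.18, 0, 0.08, 0, 0, 0.2]
    - [0.18, -0.36, 0, 0.16, 0, 0, 0.2]
    - [0.27, -0.54, 0.05, 0.24, 0, 0, 0.2]
    - [0.36, -0.72, 0.1, 0.32, 0, 0, 0.2]
    - [0.45, -0.9, 0.15, 0.4, 0, 0, 0.2]
    - [0.45, -1.0, 0.2, 0.48, 0, 0, 0.2]
    - [0.45, -1.0, 0.3, 0.556, 0, 0, 0.2]
    - [0.45, -1.0, 0.35, 0.556, 0, 0, 0.2]
    - [0.45, -1.0, 0.35, 0.556, 0, 0, 0.2]

```text
time_s: 1.75
position: [0.4814, -0.1139, 0.1578]
tool_rot: [0.906, -0.029, 0.011, -0.423]
contact_force: [0.2, -0.2, 1.2]
gripper_width: 0.603
```

```bash
python3 - <<'E'
from workcell import bot
from h import *
s=bot.read_state();here(s);print(np.round(s["qpos"],2));f=bot.grab_frame("side");cv2.imwrite("pics/s1.png",f["image"][...,::-1])
rows(s,[(.137,0,.075,50),(.2,0,.26,0),(0,.003,.26,0),(0,.003,.18,0),(0,.003,.116,0)],.2)
E
```

```text
rest xyz 0.2472 -0.0026 0.1578 tilt [50.01 -0.19  0.14] t 1.75 F [ 0.24 -0.2   1.17] gw 0.603
[ 0.82  0.44 -0.22  1.75 -0.63  1.5  -0.82]
[0.011, -0.03, 0.55, -0.0, 0.001, -0.002, 0.2],
[0.008, -0.435, -0.118, -0.556, 0.002, -0.002, 0.2],
[0.02, -0.949, 0.495, -0.556, 0.002, -0.002, 0.2],
[0.021, -0.704, 0.7, -0.556, 0.002, -0.002, 0.2],
[0.022, -0.508, 0.865, -0.556, 0.002, -0.002, 0.2],
```

View pics/s1.png

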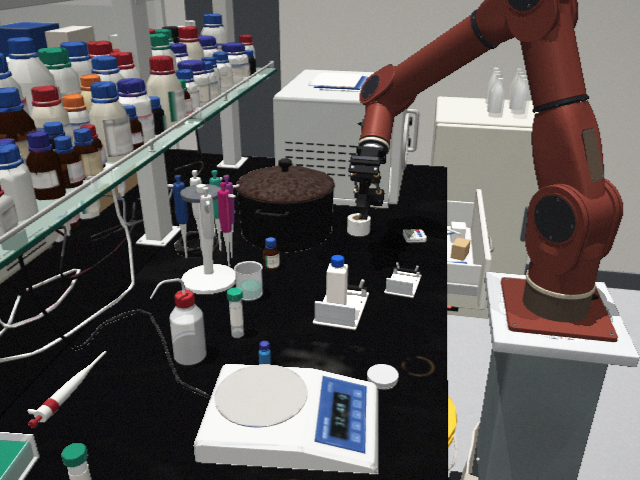

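The tilted pose is reachable: the gripper hovers at (368,200), tilted toward the bottle, with clear space around it. Now I move above the bottle and down around it with a 59 mm gap.

Emit:
carry_out:
  moves:
    - [0, -0.1, -0.03, -0.09, 0, 0, 0.35]
    - [0, -0.2, -0.06, -0.18, 0, 0, 0.35]
    - [0, -0.3, -0.1, -0.27, 0, 0, 0.35]
    - [0, -0.43, -0.12, -0.36, 0, 0, 0.35]
    - [0.01, -0.56, 0.03, -0.45, 0, 0, 0.35]
    - [0.01, -0.69, 0.2, -0.54, 0, 0, 0.35]
    - [0.02, -0.82, 0.35, -0.556, 0, 0, 0.35]
    - [0.02, -0.94, 0.49, -0.556, 0, 0, 0.35]
    - [0.02, -0.94, 0.49, -0.556, 0, 0, 0.35]
    - [0.02, -0.94, 0.49, -0.556, 0, 0, 0.35]

```text
time_s: 2.8
position: [0.5022, 0.1331, 0.2642]
tool_rot: [1.0, -0.028, 0.003, 0.0]
contact_force: [0.1, -1.2, 0.3]
gripper_width: 0.677
```

```bash
python3 - <<'E'
from workcell import bot
from h import *
s=bot.read_state();here(s)
f=bot.grab_frame("wrist");cv2.imwrite("pics/w1.png",f["image"][...,::-1])
h=cv2.cvtColor(f["image"],cv2.COLOR_RGB2HSV)
m=((h[...,0]>100)&(h[...,0]<130)&(h[...,1]>120)&(h[...,2]>60)).astype(np.uint8)
n,l,st,c=cv2.connectedComponentsWithStats(m)
F=240/np.tan(np.radians(f["vfov"])/2);T=np.array(f["T_tool_cam"])
q=R.from_quat(s["tool_rot"]);p=np.array(s["position"])
def pt(u,v,z):
    d=np.array([u-f["cx"],v-f["cy"]]);r=np.hypot(*d);a=r/F
    c=np.r_[np.sin(a)*d[0]/r,-np.sin(a)*d[1]/r,-np.cos(a)]
    o=p+q.apply(T[:3,3]);w=q.apply(T[:3,:3]@c);x=o+w*(z-o[2])/w[2]-O
    return np.round([x@EX,x@EY],4)
for i in range(1,n):
    if st[i,4]>200: print(st[i],c[i],pt(*c[i],.152))
rows(s,[(.001,.003,.2,0),(.001,.003,.116,0)],.35)
E
```

```text
rest xyz -0.0006 0.0031 0.2642 tilt [-0.02  0.36 -0.26] t 2.8 F [ 0.07 -1.18  0.35] gw 0.677
[487   0  32  26 615] [502.09268293  11.8       ] [0.1463 0.1933]
[123 109  35  21 464] [143.04094828 118.61422414] [-0.1389  0.1   ]
[ 299  216   37   41 1146] [316.92408377 235.4921466 ] [-0.0017  0.0047]
[   7  245  103   59 1968] [ 65.13821138 271.61077236] [-0.241  -0.0311]
[-0.002, 0.006, 0.257, 0.0, -0.004, 0.003, 0.35],
[-0.004, 0.006, 0.593, 0.0, -0.004, 0.003, 0.35],
```

View pics/w1.png

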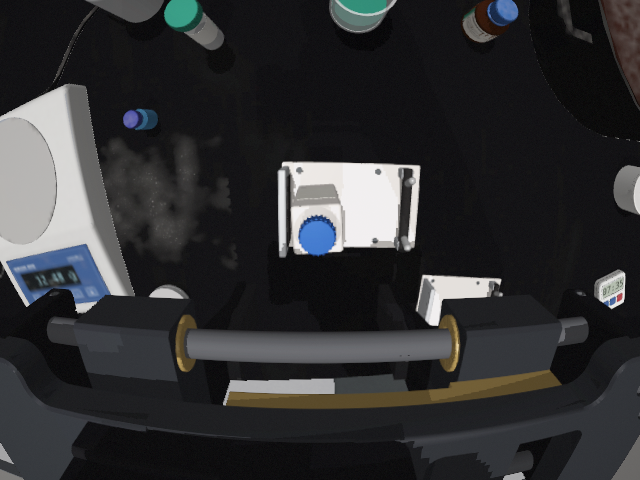

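The wrist view puts the cap at (317,235), which is rest (-2, +5) mm and agrees with the first measurement. Descending.

Emit:
carry_out:
  moves:
    - [0, 0, 0.12, 0, 0, 0, 0.35]
    - [0, 0, 0.24, 0, 0, 0, 0.35]
    - [0, 0, 0.36, 0, -0.004, 0.003, 0.35]
    - [0, 0, 0.46, 0, -0.004, 0.003, 0.35]
    - [0, 0, 0.54, 0, -0.004, 0.003, 0.35]
    - [0, 0, 0.59, 0, -0.004, 0.003, 0.35]
    - [0, 0, 0.59, 0, -0.004, 0.003, 0.2]
    - [0, 0, 0.59, 0, -0.004, 0.003, 0.2]
    - [0, 0, 0.59, 0, -0.004, 0.003, 0.2]

```text
time_s: 3.75
position: [0.503, 0.1305, 0.1151]
tool_rot: [0.999, -0.033, -0.002, -0.0]
contact_force: [-0.2, 0.5, -0.4]
gripper_width: 0.606
```

```bash
cat > plan.py <<'E'
from h import *
# bottle lean th about front foot edge P; front-finger contact
def pose(th,psi,s_tip,gap,y=.004,px=.020,clear=0.0):
    """TCP for front finger inner face touching bottle; s_tip: where tip sits along front side"""
    t,u=np.radians(th),np.radians(psi)
    a=np.array([np.sin(t),np.cos(t)]);nb=np.array([np.cos(t),-np.sin(t)])
    f=np.array([np.sin(u),np.cos(u)]);nf=np.array([np.cos(u),-np.sin(u)])
    P=np.array([px,.006])
    pts=[P+s*a+o*nb for s,o in((.125,0),(.125,-.007),(.150,-.007))]
    tip0=P+s_tip*a                                  # along-finger placement
    along=tip0@f
    pts=[p for p in pts if p@f>along-.0005] + ([tip0] if s_tip<.125 else [])
    off=max(p@nf for p in pts)+clear                # finger face just outside all
    T=f*along+nf*(off-gap/2)
    return T[0],y,T[1],psi
E
python3 - <<'E'
from workcell import bot
from plan import *
s=bot.read_state();here(s);f=bot.grab_frame("side");i=f["image"][180:340,260:440,::-1];cv2.imwrite("pics/s2.png",cv2.resize(i,None,fx=3,fy=3,interpolation=2))
for th,psi,st in((0,0,.11),(10,5,.11),(20,12,.115),(30,20,.125),(40,28,.132),(50,36,.136),(60,43,.139),(72,50,.140)):
    T=pose(th,psi,st,.0525)
    t,u=np.radians(th),np.radians(psi);rt=np.array([T[0],T[2]])-.02625*np.array([np.cos(u),-np.sin(u)])
    c=rt-[.020,.006];print(th,np.round(T,4),"rear tip: behind front face",(-(c@[np.cos(t),-np.sin(t)])).round(4),"s",(c@[np.sin(t),np.cos(t)]).round(4))
E
```

```text
rest xyz 0.002 0.0042 0.1151 tilt [ 0.02 -0.23  0.28] t 3.75 F [-0.16  0.53 -0.4 ] gw 0.606
0 [-0.0062  0.004   0.116   0.    ] rear tip: behind front face 0.0525 s 0.11
10 [1.430e-02 4.000e-03 1.165e-01 5.000e+00] rear tip: behind front face 0.051 s 0.1055
20 [3.500e-02 4.000e-03 1.192e-01 1.200e+01] rear tip: behind front face 0.0506 s 0.1079
30 [5.780e-02 4.000e-03 1.232e-01 2.000e+01] rear tip: behind front face 0.0517 s 0.1159
40 [7.890e-02 4.000e-03 1.209e-01 2.800e+01] rear tip: behind front face 0.0544 s 0.1204
50 [1.002e-01 4.000e-03 1.108e-01 3.600e+01] rear tip: behind front face 0.0542 s 0.1225
60 [1.186e-01 4.000e-03 9.580e-02 4.300e+01] rear tip: behind front face 0.0535 s 0.1226
72 [1.345e-01 4.000e-03 7.150e-02 5.000e+01] rear tip: behind front face 0.0512 s 0.1193
```

View pics/s2.png

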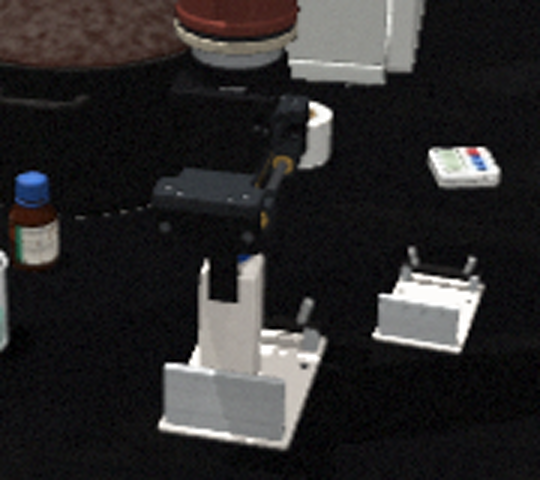

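The fingers straddle the bottle front and back below the cap. Now I compute the first stage, a push to about 20° with the front finger just ahead of the bottle.

```bash
cat >> plan.py <<'E'
K=np.array([0,10,20,30,45,52,60,72,73.]);PS=np.array([0,5,12,19,29,36,43,50,50.]);ST=np.array([.110,.112,.115,.117,.119,.132,.139,.140,.140])
def key(th): return pose(th,np.interp(th,K,PS),np.interp(th,K,ST),.0525)
E
python3 - <<'E'
from workcell import bot
from plan import *
s=bot.read_state();rows(s,[key(t) for t in (4,6,8,10,12,14,16,18,20,22)],.2)
E
```

```text
[-0.0, 0.0, -0.01, 0.022, 0.003, -0.003, 0.2],
[-0.0, 0.017, -0.012, 0.033, 0.003, -0.003, 0.2],
[-0.0, 0.034, -0.013, 0.044, 0.003, -0.003, 0.2],
[-0.0, 0.05, -0.014, 0.055, 0.002, -0.003, 0.2],
[-0.0, 0.067, -0.016, 0.071, 0.002, -0.003, 0.2],
[-0.0, 0.083, -0.017, 0.086, 0.002, -0.003, 0.2],
[0.0, 0.1, -0.018, 0.102, 0.002, -0.003, 0.2],
[0.0, 0.116, -0.018, 0.118, 0.002, -0.003, 0.2],
[0.0, 0.133, -0.017, 0.133, 0.002, -0.003, 0.2],
[0.0, 0.149, -0.015, 0.149, 0.002, -0.003, 0.2],
```

Emit:
carry_out:
  moves:
    - [0, 0, -0.01, 0.022, 0.003, -0.003, 0.2]
    - [0, 0.017, -0.012, 0.033, 0.003, -0.003, 0.2]
    - [0, 0.034, -0.013, 0.044, 0.003, -0.003, 0.2]
    - [0, 0.05, -0.014, 0.055, 0.002, -0.003, 0.2]
    - [0, 0.067, -0.016, 0.071, 0.002, -0.003, 0.2]
    - [0, 0.083, -0.017, 0.086, 0.002, -0.003, 0.2]
    - [0, 0.1, -0.018, 0.102, 0.002, -0.003, 0.2]
    - [0, 0.116, -0.018, 0.118, 0.002, -0.003, 0.2]
    - [0, 0.133, -0.017, 0.133, 0.002, -0.003, 0.2]
    - [0, 0.133, -0.017, 0.133, 0.002, -0.003, 0.2]

```text
time_s: 4.8
position: [0.5005, 0.0959, 0.1184]
tool_rot: [0.994, -0.032, 0.002, -0.104]
contact_force: [-0.5, 0.2, 0.1]
gripper_width: 0.599
```

```bash
python3 - <<'E'
from workcell import bot
from plan import *
s=bot.read_state();here(s)
fs={n:bot.grab_frame(n) for n in("side","top")}
i=fs["side"]["image"][210:340,270:400,::-1];j=fs["top"]["image"][225:305,230:330,::-1]
cv2.imwrite("pics/s3.png",np.hstack([cv2.resize(i,(400,400),interpolation=2),cv2.resize(j,(400,400),interpolation=2)]))
rows(s,[key(t) for t in (22,24,26,28,30,32,34,36,38,40,42)],.2)
E
```

```text
rest xyz 0.0366 0.0037 0.1184 tilt [11.96 -0.09  0.14] t 4.8 F [-0.51  0.17  0.15] gw 0.599
[0.001, 0.009, -0.003, 0.016, 0.001, -0.002, 0.2],
[0.001, 0.026, -0.004, 0.032, 0.001, -0.002, 0.2],
[0.001, 0.042, -0.004, 0.047, 0.001, -0.002, 0.2],
[0.001, 0.059, -0.004, 0.063, 0.001, -0.002, 0.2],
[0.001, 0.075, -0.003, 0.078, 0.001, -0.002, 0.2],
[0.001, 0.091, -0.001, 0.093, 0.001, -0.002, 0.2],
[0.001, 0.107, 0.001, 0.108, 0.001, -0.002, 0.2],
[0.001, 0.124, 0.005, 0.123, 0.001, -0.002, 0.2],
[0.001, 0.139, 0.008, 0.137, 0.001, -0.002, 0.2],
[0.002, 0.155, 0.013, 0.152, 0.001, -0.002, 0.2],
[0.002, 0.171, 0.018, 0.167, 0.001, -0.002, 0.2],
```

View pics/s3.png

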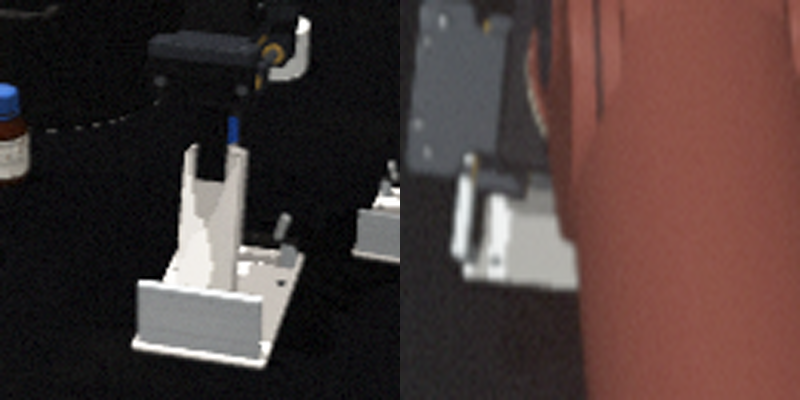

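```bash
python3 - <<'E'
from workcell import bot
from plan import *
f=bot.grab_frame("side")
for th,sl in((0,.031),(8,.016),(14,.005),(17,0),(20,0)):
    t=np.radians(th);a=np.array([np.sin(t),np.cos(t)]);nb=np.array([np.cos(t),-np.sin(t)]);P=np.array([.020+sl,.006])
    g=lambda s,o,y:np.round(proj(f,W(*(lambda v:(v[0],y,v[1]))(P+s*a-o*nb))),1)
    print(th,sl,"rear top L/R",g(.125,.042,.025),g(.125,.042,-.017),"cap end",g(.15,.021,.004),"rear edge at s=.08",g(.08,.042,.025),"foot front y-",g(0,0,-.017))
i=f["image"][235:320,310:380,::-1];cv2.imwrite("pics/s4.png",cv2.resize(i,None,fx=7,fy=7,interpolation=2))
E
```

```text
0 0.031 rear top L/R [328.6 264.1] [347.  266.4] cap end [340.  251.1] rear edge at s=.08 [328.4 281.5] foot front y- [349.4 304.2]
8 0.016 rear top L/R [328.9 261.7] [347.3 264. ] cap end [340.6 249.3] rear edge at s=.08 [328.1 280.3] foot front y- [348.1 307.5]
14 0.005 rear top L/R [329.2 260.4] [347.5 262.7] cap end [341.1 248.7] rear edge at s=.08 [327.9 279.7] foot front y- [347.1 310. ]
17 0 rear top L/R [329.4 259.9] [347.7 262.1] cap end [341.3 248.6] rear edge at s=.08 [327.9 279.4] foot front y- [346.7 311.1]
20 0 rear top L/R [330.1 258.5] [348.4 260.7] cap end [342.  247.6] rear edge at s=.08 [328.4 278.1] foot front y- [346.7 311.1]
```

View pics/s4.png

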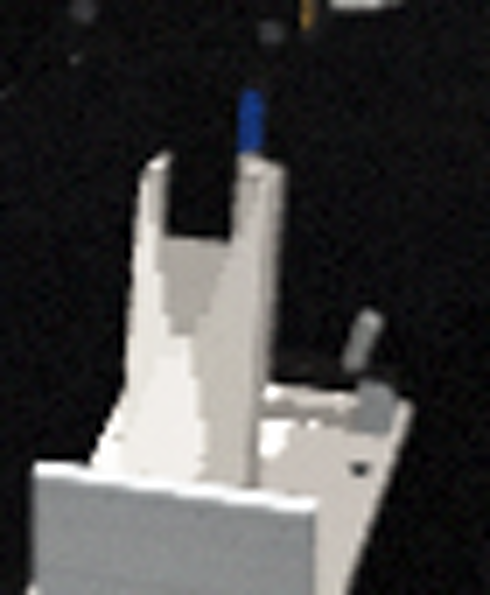

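The picture confirms that it tipped rather than slid. The rear top corner at image (331,259) matches a 20° lean with the foot in place, and the slanting side edges agree. I continue lowering on the front finger.

Emit:
carry_out:
  moves:
    - [0, 0.009, -0.003, 0.016, 0, 0, 0.2]
    - [0, 0.026, -0.004, 0.032, 0, 0, 0.2]
    - [0, 0.042, -0.004, 0.047, 0, 0, 0.2]
    - [0, 0.059, -0.004, 0.063, 0, 0, 0.2]
    - [0, 0.075, -0.003, 0.078, 0, 0, 0.2]
    - [0, 0.091, -0.001, 0.093, 0, 0, 0.2]
    - [0, 0.107, 0.001, 0.108, 0, 0, 0.2]
    - [0, 0.124, 0.005, 0.123, 0, 0, 0.2]
    - [0, 0.139, 0.008, 0.137, 0, 0, 0.2]
    - [0, 0.155, 0.013, 0.152, 0, 0, 0.2]
    - [0, 0.171, 0.018, 0.167, 0, 0, 0.2]
    - [0, 0.171, 0.018, 0.167, 0, 0, 0.2]

```text
time_s: 6.15
position: [0.4973, 0.056, 0.1042]
tool_rot: [0.972, -0.03, 0.005, -0.233]
contact_force: [-0.4, -0.9, -0.7]
gripper_width: 0.6
```

```bash
python3 - <<'E'
from workcell import bot
from plan import *
s=bot.read_state();here(s)
fs={n:bot.grab_frame(n) for n in("side","wrist")}
i=fs["side"]["image"][225:325,300:400,::-1];j=fs["wrist"]["image"][...,::-1]
cv2.imwrite("pics/s5.png",np.hstack([cv2.resize(i,(400,400),interpolation=2),cv2.resize(j,(400,400),interpolation=2)]))
rows(s,[key(t) for t in (43,44.5,46,47.5,49,50.5,52,54,56,58,60)],.2)
E
```

```text
rest xyz 0.0766 0.003 0.1042 tilt [27.   -0.2   0.09] t 6.15 F [-0.44 -0.9  -0.71] gw 0.6
[0.004, 0.009, -0.005, 0.007, 0.002, -0.001, 0.2],
[0.004, 0.022, -0.004, 0.018, 0.002, -0.001, 0.2],
[0.004, 0.034, -0.009, 0.033, 0.002, -0.002, 0.2],
[0.004, 0.047, -0.018, 0.05, 0.002, -0.002, 0.2],
[0.004, 0.061, -0.027, 0.067, 0.002, -0.002, 0.2],
[0.004, 0.075, -0.035, 0.083, 0.002, -0.002, 0.2],
[0.004, 0.089, -0.043, 0.1, 0.002, -0.002, 0.2],
[0.004, 0.108, -0.045, 0.119, 0.002, -0.002, 0.2],
[0.004, 0.127, -0.046, 0.139, 0.002, -0.002, 0.2],
[0.004, 0.146, -0.047, 0.158, 0.002, -0.002, 0.2],
[0.004, 0.165, -0.046, 0.178, 0.002, -0.002, 0.2],
```

View pics/s5.png

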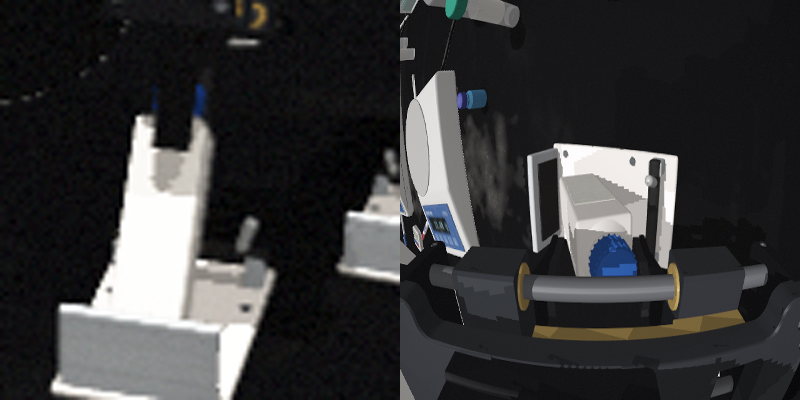

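The bottle leans on the front finger, with the cap between the fingers. Before retreating to the cap I check from the side corners whether the foot has slipped.

```bash
python3 - <<'E'
from workcell import bot
from plan import *
f=bot.grab_frame("side")
print("seen L (333.8,254.5) R (353,256.7)")
for th in(36,39,42,45):
  for px in(.0,.01,.02):
    t=np.radians(th);a=np.array([np.sin(t),np.cos(t)]);nb=np.array([np.cos(t),-np.sin(t)]);P=np.array([px,.006])
    v=P+.125*a-.042*nb
    print(th,px,[np.round(proj(f,W(v[0],y,v[1])),1).tolist() for y in(.025,-.017)])
# wrist: cap centre ray
s=bot.read_state();w=bot.grab_frame("wrist");h=cv2.cvtColor(w["image"],cv2.COLOR_RGB2HSV)
m=((h[...,0]>100)&(h[...,0]<130)&(h[...,1]>120)&(h[...,2]>40)).astype(np.uint8);m[:260]=0;m[:,:280]=0;m[:,:]*=1
ys,xs=np.nonzero(m);print("cap px",xs.min(),xs.max(),ys.min(),ys.max())
F=240/np.tan(np.radians(w["vfov"])/2);T=np.array(w["T_tool_cam"])
def pw(P):
    p=R.from_quat(s["tool_rot"]).inv().apply(P-np.array(s["position"]));c=T[:3,:3].T@(p-T[:3,3]);c=np.array([c[0],-c[1],-c[2]])
    an=np.arctan2(np.hypot(c[0],c[1]),c[2]);return (np.array([w["cx"],w["cy"]])+F*an*c[:2]/np.hypot(c[0],c[1])).round(1)
print("F",F)
for th in(39,42,45):
  for px in(.0,.01,.02):
    t=np.radians(th);a=np.array([np.sin(t),np.cos(t)]);nb=np.array([np.cos(t),-np.sin(t)]);P=np.array([px,.006])
    g=lambda s_,o,y:pw(W(*(lambda v:(v[0],y,v[1]))(P+s_*a-o*nb))).tolist()
    print(th,px,"capL",g(.15,.035,.004),"capR",g(.15,.007,.004),"rear-top far corner",g(.125,.042,.025),"foot rear far",g(0,.042,.025),"foot rear near",g(0,.042,-.017))
E
```

```text
seen L (333.8,254.5) R (353,256.7)
36 0.0 [[331.7, 257.6], [349.8, 259.8]]
36 0.01 [[332.7, 255.6], [350.6, 257.8]]
36 0.02 [[333.7, 253.7], [351.5, 255.8]]
39 0.0 [[332.4, 257.2], [350.3, 259.4]]
39 0.01 [[333.4, 255.2], [351.2, 257.4]]
39 0.02 [[334.3, 253.3], [352.0, 255.4]]
42 0.0 [[333.0, 256.9], [350.8, 259.1]]
42 0.01 [[334.0, 255.0], [351.7, 257.1]]
42 0.02 [[334.9, 253.1], [352.6, 255.2]]
45 0.0 [[333.6, 256.8], [351.4, 259.0]]
45 0.01 [[334.6, 254.9], [352.2, 257.0]]
45 0.02 [[335.5, 253.0], [353.1, 255.1]]
cap px 302 380 281 331
F 371.64829954431775
39 0.0 capL [259.5, 332.9] capR [325.7, 326.4] rear-top far corner [237.6, 265.5] foot rear far [236.8, 208.8] foot rear near [240.0, 260.1]
39 0.01 capL [280.0, 339.1] capR [347.5, 331.7] rear-top far corner [255.4, 269.4] foot rear far [247.0, 209.9] foot rear near [249.9, 262.1]
39 0.02 capL [301.8, 345.5] capR [370.3, 337.1] rear-top far corner [274.5, 273.4] foot rear far [257.7, 211.1] foot rear near [260.1, 264.2]
42 0.0 capL [278.9, 333.2] capR [343.7, 324.6] rear-top far corner [252.3, 266.1] foot rear far [236.9, 209.4] foot rear near [240.1, 261.0]
42 0.01 capL [300.1, 339.3] capR [365.6, 329.6] rear-top far corner [270.9, 270.0] foot rear far [247.2, 210.5] foot rear near [250.0, 263.1]
42 0.02 capL [322.7, 345.5] capR [388.3, 334.6] rear-top far corner [290.7, 274.0] foot rear far [257.9, 211.8] foot rear near [260.4, 265.2]
45 0.0 capL [298.5, 332.8] capR [361.0, 322.2] rear-top far corner [267.5, 266.4] foot rear far [237.1, 210.0] foot rear near [240.3, 261.9]
45 0.01 capL [320.3, 338.7] capR [382.8, 326.9] rear-top far corner [286.7, 270.3] foot rear far [247.5, 211.1] foot rear near [250.4, 264.0]
45 0.02 capL [343.3, 344.7] capR [405.4, 331.7] rear-top far corner [307.1, 274.3] foot rear far [258.3, 212.4] foot rear near [260.8, 266.2]
```

The wrist view fits a foot edge at 20 mm with a lean of about 40°, so the foot has not slipped. I continue, keeping a bit more overlap under the cap.

```bash
sed -i 's/.119,.132,.139,.140,.140/.119,.129,.134,.135,.135/' plan.py; python3 - <<'E'
from workcell import bot
from plan import *
s=bot.read_state();here(s)
rows(s,[key(t) for t in (43,44.5,46,47.5,49,50.5,52,54,56,58,60)],.2)
E
```

```text
rest xyz 0.0754 0.0032 0.105 tilt [26.97 -0.14 -0.04] t 6.35 F [-0.63 -0.4   0.75] gw 0.602
[0.003, 0.015, -0.004, 0.008, 0.002, 0.0, 0.2],
[0.003, 0.028, -0.003, 0.019, 0.002, 0.0, 0.2],
[0.003, 0.04, -0.007, 0.034, 0.002, 0.0, 0.2],
[0.003, 0.053, -0.014, 0.05, 0.002, 0.0, 0.2],
[0.003, 0.066, -0.02, 0.067, 0.002, 0.0, 0.2],
[0.003, 0.079, -0.026, 0.084, 0.002, -0.0, 0.2],
[0.003, 0.093, -0.031, 0.1, 0.002, -0.0, 0.2],
[0.003, 0.111, -0.031, 0.12, 0.002, -0.0, 0.2],
[0.003, 0.129, -0.031, 0.139, 0.002, -0.0, 0.2],
[0.003, 0.147, -0.029, 0.159, 0.002, -0.0, 0.2],
[0.003, 0.166, -0.027, 0.178, 0.002, -0.0, 0.2],
```

Emit:
carry_out:
  moves:
    - [0.003, 0.012, -0.004, 0.008, 0, 0, 0.2]
    - [0.003, 0.025, -0.003, 0.019, 0, 0, 0.2]
    - [0.003, 0.038, -0.007, 0.034, 0, 0, 0.2]
    - [0.003, 0.05, -0.014, 0.05, 0, 0, 0.2]
    - [0.003, 0.064, -0.02, 0.067, 0, 0, 0.2]
    - [0.003, 0.077, -0.026, 0.084, 0, 0, 0.2]
    - [0.003, 0.091, -0.031, 0.1, 0, 0, 0.2]
    - [0.003, 0.109, -0.031, 0.12, 0, 0, 0.2]
    - [0.003, 0.127, -0.031, 0.139, 0, 0, 0.2]
    - [0.003, 0.146, -0.029, 0.159, 0, 0, 0.2]
    - [0.003, 0.164, -0.027, 0.178, 0, 0, 0.2]

```text
time_s: 7.45
position: [0.4958, 0.0164, 0.0918]
tool_rot: [0.93, -0.029, 0.01, -0.368]
contact_force: [0.7, -0.0, -0.3]
gripper_width: 0.599
```

```bash
python3 - <<'E'
from workcell import bot
from plan import *
s=bot.read_state();here(s)
fs={n:bot.grab_frame(n) for n in("side","wrist")}
i=fs["side"]["image"][225:325,300:400,::-1];j=fs["wrist"]["image"][60:380,160:480,::-1]
cv2.imwrite("pics/s6.png",np.hstack([cv2.resize(i,(400,400),interpolation=2),cv2.resize(j,(400,400),interpolation=2)]))
w=fs["wrist"];F=240/np.tan(np.radians(w["vfov"])/2);T=np.array(w["T_tool_cam"])
def pw(P):
    p=R.from_quat(s["tool_rot"]).inv().apply(P-np.array(s["position"]));c=T[:3,:3].T@(p-T[:3,3]);c=np.array([c[0],-c[1],-c[2]])
    an=np.arctan2(np.hypot(c[0],c[1]),c[2]);u=np.array([w["cx"],w["cy"]])+F*an*c[:2]/np.hypot(c[0],c[1]);return ((u-[160,60])*1.25+[400,0]).round()
for th in(55,58,61):
  for px in(.005,.02):
    t=np.radians(th);a=np.array([np.sin(t),np.cos(t)]);nb=np.array([np.cos(t),-np.sin(t)]);P=np.array([px,.006])
    g=lambda s_,o,y:pw(W(*(lambda v:(v[0],y,v[1]))(P+s_*a-o*nb))).tolist()
    print(th,px,"capL",g(.15,.035,.004),"capR",g(.15,.007,.004),"rear-top far",g(.125,.042,.025),"foot rear far",g(0,.042,.025),"near",g(0,.042,-.017))
rows(s,[key(t) for t in (61,62,63,64,65,66,67.5,69,70,71,72,73)],.2)
E
```

```text
rest xyz 0.1163 0.0039 0.0918 tilt [43.14 -0.13  0.08] t 7.45 F [ 0.68 -0.04 -0.29] gw 0.599
55 0.005 capL [529.0, 320.0] capR [605.0, 313.0] rear-top far [504.0, 244.0] foot rear far [501.0, 182.0] near [505.0, 243.0]
55 0.02 capL [557.0, 335.0] capR [637.0, 326.0] rear-top far [528.0, 253.0] foot rear far [515.0, 185.0] near [518.0, 248.0]
58 0.005 capL [551.0, 320.0] capR [626.0, 311.0] rear-top far [521.0, 245.0] foot rear far [501.0, 183.0] near [505.0, 244.0]
58 0.02 capL [581.0, 335.0] capR [658.0, 324.0] rear-top far [546.0, 254.0] foot rear far [515.0, 186.0] near [518.0, 250.0]
61 0.005 capL [574.0, 320.0] capR [646.0, 309.0] rear-top far [538.0, 245.0] foot rear far [501.0, 184.0] near [505.0, 245.0]
61 0.02 capL [605.0, 334.0] capR [678.0, 321.0] rear-top far [565.0, 254.0] foot rear far [515.0, 187.0] near [519.0, 251.0]
[0.001, 0.005, 0.002, 0.005, 0.001, -0.001, 0.2],
[0.001, 0.015, 0.004, 0.011, 0.001, -0.001, 0.2],
[0.001, 0.024, 0.006, 0.018, 0.001, -0.001, 0.2],
[0.001, 0.034, 0.007, 0.024, 0.001, -0.001, 0.2],
[0.001, 0.043, 0.009, 0.031, 0.001, -0.001, 0.2],
[0.001, 0.052, 0.012, 0.037, 0.001, -0.001, 0.2],
[0.001, 0.066, 0.015, 0.047, 0.001, -0.001, 0.2],
[0.001, 0.08, 0.019, 0.057, 0.001, -0.001, 0.2],
[0.001, 0.089, 0.022, 0.063, 0.001, -0.001, 0.2],
[0.001, 0.098, 0.025, 0.07, 0.001, -0.001, 0.2],
[0.001, 0.107, 0.028, 0.076, 0.001, -0.001, 0.2],
[0.001, 0.116, 0.033, 0.076, 0.001, -0.001, 0.2],
```

View pics/s6.png

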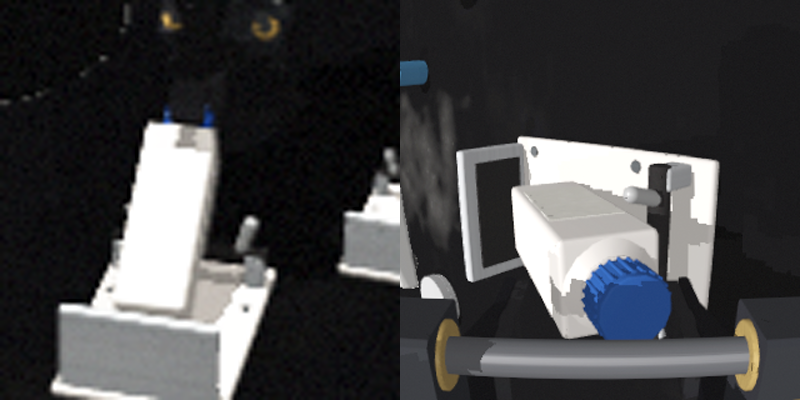

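The wrist view (foot corner at (513,187), cap around (628,308)) fits a 58–59° lean with the foot still in place, and the bottle is aligned between the horns. I lower it the rest of the way onto the bar.

Emit:
carry_out:
  moves:
    - [0, 0.005, 0.002, 0.005, 0, 0, 0.2]
    - [0, 0.015, 0.004, 0.011, 0, 0, 0.2]
    - [0, 0.024, 0.006, 0.018, 0, 0, 0.2]
    - [0, 0.034, 0.007, 0.024, 0, 0, 0.2]
    - [0, 0.043, 0.009, 0.031, 0, 0, 0.2]
    - [0, 0.052, 0.012, 0.037, 0, 0, 0.2]
    - [0, 0.066, 0.015, 0.047, 0, 0, 0.2]
    - [0, 0.08, 0.019, 0.057, 0, 0, 0.2]
    - [0, 0.089, 0.022, 0.063, 0, 0, 0.2]
    - [0, 0.098, 0.025, 0.07, 0, 0, 0.2]
    - [0, 0.107, 0.028, 0.076, 0, 0, 0.2]
    - [0, 0.118, 0.03, 0.076, 0, 0, 0.2]

```text
time_s: 8.75
position: [0.4946, 0.0004, 0.0661]
tool_rot: [0.906, -0.028, 0.012, -0.422]
contact_force: [0.4, -0.5, 0.0]
gripper_width: 0.597
```

```bash
cat > pw.py <<'E'
from plan import *
def pwf(s,w):
    F=240/np.tan(np.radians(w["vfov"])/2);T=np.array(w["T_tool_cam"])
    def pw(P):
        p=R.from_quat(s["tool_rot"]).inv().apply(P-np.array(s["position"]));c=T[:3,:3].T@(p-T[:3,3]);c=np.array([c[0],-c[1],-c[2]])
        an=np.arctan2(np.hypot(c[0],c[1]),c[2]);return np.array([w["cx"],w["cy"]])+F*an*c[:2]/np.hypot(c[0],c[1])
    return pw
E
python3 - <<'E'
from workcell import bot
from pw import *
s=bot.read_state();here(s);w=bot.grab_frame("wrist");cv2.imwrite("pics/w7.png",w["image"][...,::-1]);pw=pwf(s,w)
h=cv2.cvtColor(w["image"],cv2.COLOR_RGB2HSV)
m=((h[...,0]>100)&(h[...,0]<130)&(h[...,1]>120)&(h[...,2]>40)).astype(np.uint8)
n,l,st,c=cv2.connectedComponentsWithStats(m)
print([st[i].tolist() for i in range(1,n) if st[i,4]>400])
for th in(68,70,72.2):
    t=np.radians(th);a=np.array([np.sin(t),np.cos(t)]);nb=np.array([np.cos(t),-np.sin(t)]);P=np.array([.02,.006])
    q=np.array([pw(W(v[0],.004+y,v[1])) for k in np.linspace(0,6.28,40) for z in(.128,.15) for v,y in[(P+z*a-(.021+.014*np.cos(k))*nb,.014*np.sin(k))]])
    print(th,"cap x",q[:,0].min().round(),q[:,0].max().round(),"y",q[:,1].min().round(),q[:,1].max().round())
E
```

```text
rest xyz 0.1323 0.0037 0.0661 tilt [49.91 -0.16  0.09] t 8.75 F [ 0.36 -0.52  0.  ] gw 0.597
[[150, 108, 40, 21, 671], [297, 271, 72, 61, 3437]]
68 cap x 278.0 352.0 y 277.0 354.0
70 cap x 288.0 363.0 y 277.0 353.0
72.2 cap x 299.0 375.0 y 276.0 351.0
```

The cap's extent in the wrist image (297–369) fits 71.5–72°, so the bottle is at or just above the bar. I ease the finger down 3 mm more and check whether the bottle stays put.

Emit:
carry_out:
  moves:
    - [0, 0.003, 0, 0, 0, 0, 0.2]
    - [0, 0.006, 0, 0, 0, 0, 0.2]
    - [0, 0.009, 0, 0, 0, 0, 0.2]
    - [0, 0.012, 0, 0, 0, 0, 0.2]
    - [0, 0.012, 0, 0, 0, 0, 0.2]

```text
time_s: 9.3
position: [0.4945, -0.0014, 0.0641]
tool_rot: [0.906, -0.028, 0.012, -0.421]
contact_force: [-0.3, 0.7, -0.2]
gripper_width: 0.601
```

```bash
python3 - <<'E'
from workcell import bot
from pw import *
s=bot.read_state();here(s);w=bot.grab_frame("wrist");cv2.imwrite("pics/w8.png",w["image"][...,::-1]);pw=pwf(s,w)
h=cv2.cvtColor(w["image"],cv2.COLOR_RGB2HSV)
m=((h[...,0]>100)&(h[...,0]<130)&(h[...,1]>120)&(h[...,2]>40)).astype(np.uint8)
n,l,st,c=cv2.connectedComponentsWithStats(m)
print([st[i].tolist() for i in range(1,n) if st[i,4]>400])
for th in(70,72.2,74):
    t=np.radians(th);a=np.array([np.sin(t),np.cos(t)]);nb=np.array([np.cos(t),-np.sin(t)]);P=np.array([.02,.006])
    q=np.array([pw(W(v[0],.004+y,v[1])) for k in np.linspace(0,6.28,40) for z in(.128,.15) for v,y in[(P+z*a-(.021+.014*np.cos(k))*nb,.014*np.sin(k))]])
    print(th,"cap x",q[:,0].min().round(),q[:,0].max().round())
E
```

```text
rest xyz 0.1341 0.0037 0.0641 tilt [49.85 -0.14  0.06] t 9.3 F [-0.28  0.73 -0.24] gw 0.601
[[148, 108, 40, 21, 674], [292, 271, 72, 61, 3444]]
70 cap x 283.0 357.0
72.2 cap x 293.0 369.0
74 cap x 302.0 378.0
```

View pics/w8.png

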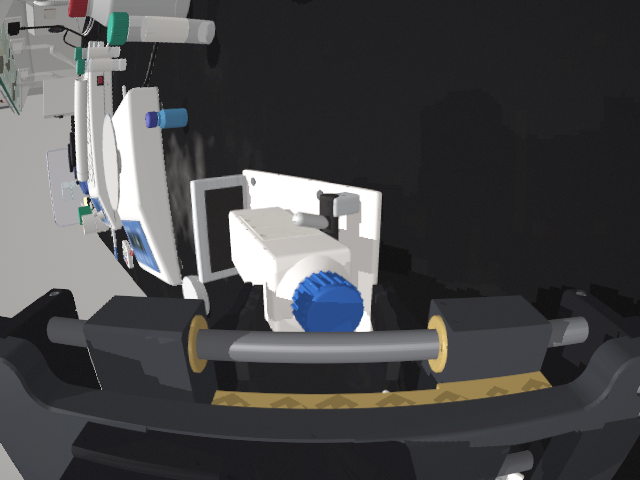

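The cap shifted 5 px while the tool moved 3 mm and the predicted static shift was 6 px. So the bottle stayed still: it lies on the bar between the horns, and the finger is free. I withdraw along the finger axis.

Emit:
carry_out:
  moves:
    - [0, 0, -0.02, 0, 0, 0, 0.2]
    - [0, 0, -0.05, 0, 0, 0, 0.2]
    - [0, 0, -0.1, 0, 0, 0, 0.2]
    - [0, 0, -0.16, 0, 0, 0, 0.2]
    - [0, 0, -0.24, 0, 0, 0, 0.2]
    - [0, 0, -0.34, 0, 0, 0, 0.2]
    - [0, 0, -0.45, 0, 0, 0, 0.2]
    - [0, 0, -0.55, 0, 0, 0, 0.2]
    - [0, 0, -0.6, 0, 0, 0, 0.2]
    - [0, 0, -0.6, 0, 0, 0, 0.2]
    - [0, 0, -0.6, 0, 0, 0, 0.2]

```text
time_s: 10.45
position: [0.4876, -0.1153, 0.1605]
tool_rot: [0.906, -0.028, 0.011, -0.422]
contact_force: [-0.5, -0.1, 0.9]
gripper_width: 0.6
```

```bash
python3 - <<'E'
from workcell import bot
from pw import *
s=bot.read_state();here(s)
cs={}
for k in range(2):
  for n,(x0,y0,x1,y1) in {"side":(300,225,400,325),"wrist":(250,200,450,400)}.items():
    f=bot.grab_frame(n);h=cv2.cvtColor(f["image"],cv2.COLOR_RGB2HSV)[y0:y1,x0:x1]
    m=((h[...,0]>100)&(h[...,0]<130)&(h[...,1]>120)&(h[...,2]>40));ys,xs=np.nonzero(m);print(n,len(xs),xs.min()+x0,xs.max()+x0,ys.min()+y0,ys.max()+y0);cs[n]=f
pw=pwf(s,cs["wrist"]);F=cs["side"]
for th in(70,72.2,74):
    t=np.radians(th);a=np.array([np.sin(t),np.cos(t)]);nb=np.array([np.cos(t),-np.sin(t)]);P=np.array([.02,.006])
    q3=[W(v[0],.004+y,v[1]) for k in np.linspace(0,6.28,40) for z in(.128,.15) for v,y in[(P+z*a-(.021+.014*np.cos(k))*nb,.014*np.sin(k))]]
    for n,g in(("wrist",pw),("side",lambda p:proj(F,p))):
        q=np.array([g(p) for p in q3]);print(th,n,q.min(0).round(),q.max(0).round())
i=F["image"][225:325,300:400,::-1];cv2.imwrite("pics/s9.png",cv2.resize(i,(500,500),interpolation=2))
E
```

```text
rest xyz 0.2482 0.0038 0.1605 tilt [49.88 -0.17  0.06] t 10.45 F [-0.46 -0.11  0.9 ] gw 0.6
side 59 343 355 255 260
wrist 1073 305 342 205 243
side 60 343 355 255 260
wrist 1072 305 342 205 243
70 wrist [298. 209.] [339. 248.]
70 side [343. 253.] [356. 268.]
72.2 wrist [304. 209.] [345. 248.]
72.2 side [343. 255.] [356. 269.]
74 wrist [309. 209.] [351. 247.]
74 side [343. 256.] [356. 270.]
```

Both cameras agree with a bottle at about 72° and at rest, with the cap unchanged between successive pictures. The arm is clear, so I hand the job in.

```bash
python3 -c "
from workcell import bot
print(bot.close_job())"
```

```text
the job is handed in; nothing more can be done
None
```

The bottle lies across the black bar between the horns at about 72° from upright, and the job is handed in; `close_job` gave no verdict. I straddled it loosely with the fingers and pushed it over with the rear one. The front finger then carried it down onto the bar, under the cap at the end. The hand-in came at about 11 s of the 48 s.

**Last checks**
- **Bottle pose:** in the side and wrist cameras the cap fits a lean of about 72°, to within roughly 1° and 1–5 px. The foot's front edge is near rest x = 20 mm, and y is about +4 mm.
- **Derived positions:** that puts the foot centre near x = 14 mm and 26 mm high, and the cap end near x = 157 mm.
- **At rest:** the cap position was the same in successive pictures.
- **Lowering:** the foot showed no slip at the 40° and 58° checks. When the finger was eased 3 mm further down, the bottle did not follow.
- **Arm:** it is about 15 cm clear, and the force readings stayed at noise level, around 1 N or less.

**Not checked**
- The last side picture could not be viewed because the limit of 12 was reached, so the final check is from pixel measurements only.
- I did not re-measure the other objects; the arm kept to clear space throughout.

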